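Magnetise the screwdriver's tip

TASK

Magnetise the screwdriver's tip: take the screwdriver up out of its wooden block, dip its blade for a moment at least halfway down into the steel block with the round well (the magnetiser), then put it back, fully seated, in the same hole of the wooden block. Keep the blade out of the steel block with the square well (it would demagnetise it), and do not shift either steel block.

Things in the scene. Friction and masses are not known exactly. Their poses are not given: they have to be found in the camera images.
- driver: Screwdriver, 180 mm, 80 g, loose, upright, handle up, in the wooden block's middle hole. Origin: blade tip; +z along the shaft to the handle. Shaft 6 x 6 mm from z = 0 to 89 mm, handle 89 to 180 mm. Grip it near z = 148 mm, where it is 24 mm wide along the driver's x, 27 along y. At the start its shoulder (24 mm wide, at z = 89) rests on the block's top and the tip hangs 11 mm above the worktop.
- round_block: The magnetiser: round steel block, 72 mm across and 60 mm high, with one open round well from above, 46 mm across, floor of the well 11 mm above the worktop (49 mm deep). Loose, 0.9 kg, stands on the worktop. Origin: centre of its underside; z up.
- square_block: The demagnetiser, to be left alone: square steel block, 72 x 72 mm and 60 mm high, with one open square well of 46 x 46 mm. Loose, 0.9 kg, stands on the worktop. It and the round block may stand in each other's place. Origin: centre of its underside; z up.
- stand: Wooden screwdriver block, 70 (x) x 130 (y) x 100 mm high, fixed to the worktop. Origin: centre of its underside; z up. Three vertical holes in its top in a row along y: the middle one, 17 mm wide, 96 mm deep, on the block's z axis, is the screwdriver's; the outer two, 11 mm wide, 43 mm to either side, stay empty.
There are look-alikes about, which are no part of the job. What is meant by the driver is not pink, and is the smaller of those in its own colour.

How it is judged:
On the way:
1. the screwdriver's tip is down in the round well, at least 20 mm below the rim (horizontal distance between driver and round_block below 0.024 m and z of driver in the frame of round_block between 0 and 0.04 m), for 0.2 s.
At the end, for the whole second after the job is handed in: The screwdriver is released and at rest upright (within 10 degrees) in the middle hole of the wooden block, handle shoulder seated to within 7 mm of the block's top; both steel blocks stand upright within 20 mm of where they were (horizontal distance between driver and stand below 0.012 m and z of driver in the frame of stand below 0.018 m and angle between driver's own z axis and vertical below 0.18 rad and linear speed of driver below 0.02 m/s and distance of each of round_block, square_block from where it was at the start of the episode below 0.02 m and angle between each of round_block, square_block's own z axis and vertical below 0.1 rad); the robot touches nothing.
It fails at once if the screwdriver's tip enters the square well (horizontal distance between driver and square_block below 0.03 m and z of driver in the frame of square_block below 0.055 m).
It fails at once if a steel block is pushed more than 20 mm from its place (distance of any of round_block, square_block from where it was at the start of the episode above 0.02 m).
It also fails if it takes over 54 s, if anything falls off the work surface, if the arm or the gripper's body presses on something with over 40 N, if the wrist force passes 120 N, or if a joint passes its speed limit or range.

ROBOT

A 6-joint arm with a two-finger parallel gripper is mounted at the origin on the work surface; the furniture and walls round the work are solid. World frame = base frame: x ahead of the robot, y to its left, z up, the work surface at z = 0. Lengths are in m, angles in rad, forces in N, time in s.
With the tool pointing down it reaches from about 0.375 to 0.9 m from the base axis. Payload 3.1 kg.
Tool frame: the origin (TCP) lies at the very end of the fingers, on their centre line; the grasp point (between the pads) lies 19 mm behind it; z points along the fingers, y is the direction in which the jaws open and shut (so a half turn about z gives the same grasp; the last joint's range is limited). The gripper opens to 87 mm and grips with 3 to 60 N. Pads are 19 mm wide; open, the fingers measure 117 mm over their backs; the gripper's body (75 mm by 190 mm) begins 51 mm behind the grasp point.
Start: joints at [-1.347, 0.527, 1.433, -0, 1.181, -0.178], TCP at [0.244, -0.575, 0.223] pointing down, gripper open.
Joint ranges: [-3.08, 3.08], [-0.75, 2.2], [0.22, 2.44], [-1.43, 4.57], [0, 2.65], [-2.85, 2.85]. Speed limits (rad/s): [2.79, 2.79, 3.14, 3.14, 3.14, 3.14].

INTERFACE

Orientations are given as a unit quaternion [x, y, z, w].
In Python, from rig import robot gives the robot as it stands. The module is installed in compiled form; this text tells all that it offers.
- The arm moves only by the tool carry_out, never from a script. Its argument "series" is a list of rows, each a list of 7 numbers: the shift along the tool's x, y, z in mm, then the turn, a rotation vector about the tool's x, y, z in degrees, then the gripper command: -1 is shut, 1 is fully open, values between are in proportion. In form: [[tx, ty, tz, rx, ry, rz, claw], ...]. A call has 1 to 8 rows; each row is the pose to reach, as a shift and turn from the pose measured when the call began, along the tool's axes at that moment; what a row does not reach only later rows make up. A row lasts 1/8 s, in which the tool goes at most 62.5 mm and 10.7 degrees, less where a joint would pass 70% of its speed; a pose out of reach is approached as far as the arm can. A call with a gripper value outside its range is refused whole. The fingers move at their own pace and stop on an object; "force" is the grip in N (left out, the last holds). Time passes only in rows, so rows that repeat a pose let the fingers close. It gives the time, the measured TCP pose, the force and the opening at its end, in the units of the state.
- robot.get_obs(): the state, without advancing time (a new reading comes with each control period).
- robot.camera(name): name is "scene" or "top"; returns a dict with "pixels" (384x512x3 uint8, red, green, blue), "fx", "fy", "cx", "cy" (pixels), "position" and "attitude" of the camera in the world. Camera axes: x right, y down, z forward; pixel columns grow to the right and rows downward; lengths in m; the calibration is good to about 2 mm. A picture is of the moment at which its call begins. There is no depth.
- robot.hand_in(): hands the job in, once; it reports no verdict.
The state is a dict: "time": time; "q": joint angles; "joint_velocities": joint speeds; "joint_torque": joint torques, N m; "position": TCP position; "tool_rot": TCP orientation; "ft_force": force on the tool from outside, world axes, zero at the start; "moment": the same for the moment, N m; "grip_width": finger opening in m.
Only numpy, scipy, OpenCV 4.12 (cv2) and the standard library are available. Lean on these libraries where they do the work, as an engineer would, in place of code of your own. Each camera call takes 0.05 s, during which the arm holds its last target.

## Working session

There is one attempt and no reset: what is moved stays moved. The work goes in short steps, Python scripts to look and compute and a tool call to move; the robot and the scene stay as the last step left them, time stands still between calls to the robot, and variables do not carry over. Pictures are saved under pics/ and viewed, and the job is handed in when it is done.

Besides the shell and the picture viewer there is one more tool, called by a JSON object that holds its "fn" and its "kwargs". carry_out: Moves the arm, as the interface text tells. Its arguments: {"type":"object","properties":{"series":{"type":"array"},"force":{"type":"number"}},"required":["series"]}

```bash
mkdir -p pics
cat > h.py <<'E'
import numpy as np, cv2
from scipy.spatial.transform import Rotation as R
from rig import robot
def cam(n):
    c=robot.camera(n); return c
def K(c): return np.array([[c['fx'],0,c['cx']],[0,c['fy'],c['cy']],[0,0,1]])
def rot(c):
    a=np.array(c['attitude'],float)
    return R.from_quat(a) if a.size==4 else R.from_matrix(a)
def ray(c,u,v):
    d=rot(c).apply([(u-c['cx'])/c['fx'],(v-c['cy'])/c['fy'],1]); return np.array(c['position']),d
def atz(c,u,v,z):
    p,d=ray(c,u,v); return p+d*(z-p[2])/d[2]
def proj(c,P):
    q=rot(c).inv().apply(np.array(P)-c['position']); return np.array([c['fx']*q[...,0]/q[...,2]+c['cx'],c['fy']*q[...,1]/q[...,2]+c['cy']]).T
def save(c,n,box=None,s=1):
    im=c['pixels'][:,:,::-1]
    if box: im=im[box[1]:box[3],box[0]:box[2]]
    cv2.imwrite('pics/'+n,cv2.resize(im,None,fx=s,fy=s,interpolation=cv2.INTER_CUBIC))
E
python3 - <<'E'
from h import *
for n in('scene','top'):
    c=cam(n); save(c,n+'0.png',s=1.5); print(n,{k:v for k,v in c.items() if k!='pixels'})
print(robot.get_obs())
E
```

```text
scene {'fx': 428.5203562023953, 'fy': 428.5203562023953, 'cx': 260.42537567160207, 'cy': 188.87086432541201, 'position': array([ 0.90577556, -0.6681588 ,  0.92087301]), 'attitude': array([ 0.90838018,  0.26934398, -0.09290283, -0.30605282])}
top {'fx': 374.03858592382477, 'fy': 374.03858592382477, 'cx': 256.72976154217, 'cy': 190.66298391480436, 'position': array([ 0.49797564, -0.09424598,  1.03736174]), 'attitude': array([-0.70573942,  0.70795281, -0.02151717,  0.01648333])}
{'time': 0.1, 'q': array([-1.34749523e+00,  5.28370185e-01,  1.43373645e+00,  7.76621613e-06,
        1.18138019e+00, -1.78489023e-01]), 'joint_velocities': array([-0.00064454, -0.00302861, -0.00282214,  0.00177114, -0.00029977,
       -0.00036862]), 'joint_torque': array([-3.67733410e-04, -4.40985703e+01, -1.77150214e+01,  6.34072674e-02,
        5.33514738e-02, -4.84144573e-05]), 'position': array([ 0.24430981, -0.57458501,  0.22168333]), 'tool_rot': array([ 9.79888220e-01,  1.99544930e-01, -1.76285515e-05, -9.46927349e-04]), 'ft_force': array([ 0.02572544, -0.35568516, -0.0450789 ]), 'moment': array([ 0.00687542,  0.00189098, -0.00569217]), 'grip_width': 0.0871923612184925}
```

View pics/scene0.png

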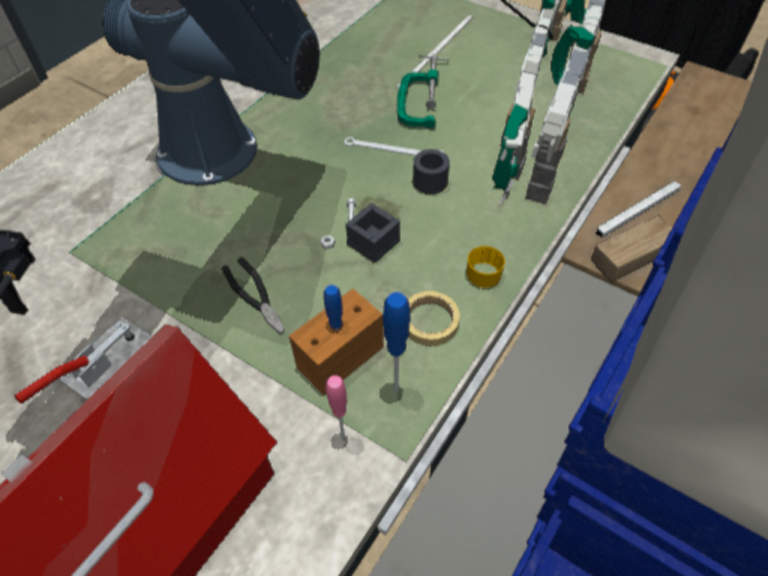

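View pics/top0.png

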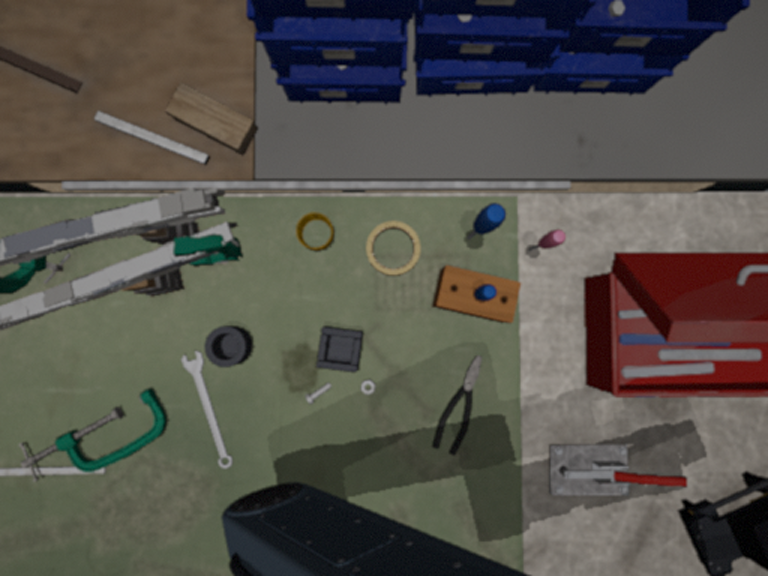

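Run:
```python
from h import *
c=cam('top'); save(c,'t1.png',(120,120,380,270),3)
c=cam('scene'); save(c,'s1.png',(180,80,340,300),2.7)
```

```text
(no output)
```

View pics/t1.png

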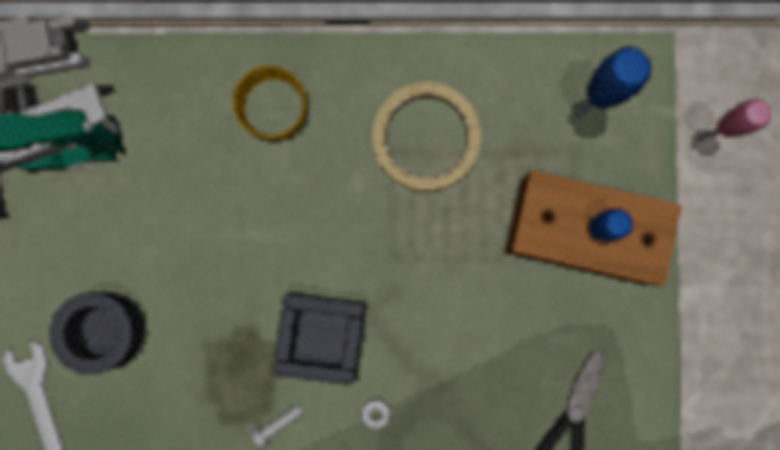

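View pics/s1.png

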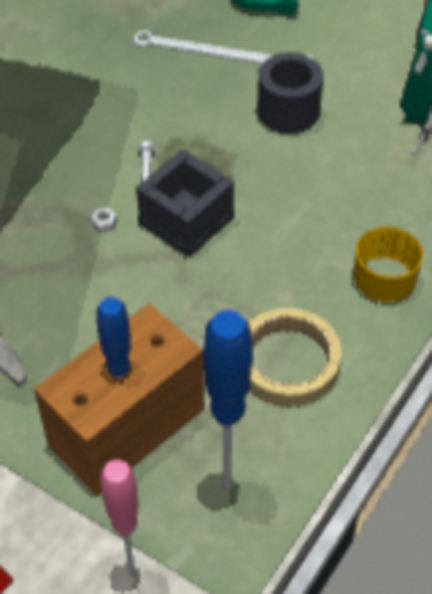

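```bash
cat > meas.py <<'E'
from h import *
t=cam('top'); s=cam('scene')
def tc(u,v): return 120+u/3,120+v/3
def sc(u,v): return 180+u/2.7,80+v/2.7
print('stand top corners (top)');P=[atz(t,*tc(*p),.1)[:2] for p in[(530,171),(680,205),(664,285),(513,252)]]
P=np.array(P);print(P.round(4),P.mean(0),[np.linalg.norm(P[i]-P[(i+1)%4]).round(4) for i in range(4)])
H=[atz(t,*tc(*p),.1)[:2] for p in[(547,216),(648,240)]];print('holes',H,np.mean(H,0),np.linalg.norm(H[0]-H[1]), np.degrees(np.arctan2(*(H[0]-H[1])[::-1])))
H2=[atz(s,*sc(*p),.1)[:2] for p in[(157,341),(81,400)]];print('holes scene',H2,np.mean(H2,0),np.linalg.norm(H2[0]-H2[1]),np.degrees(np.arctan2(*(H2[0]-H2[1])[::-1])))
print('round',atz(t,*tc(92,332),.06), atz(s,*sc(290,75),.06))
print('square',atz(t,*tc(321,338),.06), atz(s,*sc(185,187),.06))
print('handle top',atz(t,*tc(619,223),.191),atz(s,*sc(112,308),.191))
E
python3 meas.py
```

```text
stand top corners (top)
[[ 0.5825 -0.2016]
 [ 0.5536 -0.3272]
 [ 0.4867 -0.3127]
 [ 0.5147 -0.1868]] [ 0.53437881 -0.25709123] [np.float64(0.1289), np.float64(0.0684), np.float64(0.129), np.float64(0.0695)]
holes [array([ 0.54469569, -0.21552608]), array([ 0.52433908, -0.29990915])] [ 0.53451739 -0.25771762] 0.08680376172664273 76.43708494997178
holes scene [array([ 0.54571448, -0.21715525]), array([ 0.52686874, -0.30089283])] [ 0.53629161 -0.25902404] 0.08583206983674727 77.31649986864706
round [0.44732938 0.17447264 0.06      ] [0.44718683 0.17469454 0.06      ]
square [ 0.44142083 -0.02364127  0.06      ] [ 0.44358795 -0.02476344  0.06      ]
handle top [ 0.53470021 -0.25817652  0.191     ] [ 0.5378184  -0.26044146  0.191     ]
```

Run:
```python
from h import *
t=cam('top'); s=cam('scene')
g=lambda u,v,z:atz(t,u/1.5,v/1.5,z).round(3)
print('tcp px',proj(t,[.244,-.575,.223])*1.5, proj(s,[.244,-.575,.223])*1.5)
print('toolbox corners z0,z.2',g(590,395,0),g(590,395,.2),g(612,255,.2))
# big blue & pink: base from scene, top by two-ray
def tri(a,b):
    p,d=ray(t,a[0]/1.5,a[1]/1.5);q,e=ray(s,b[0]/1.5,b[1]/1.5)
    k=np.linalg.lstsq(np.c_[d,-e],q-p,rcond=None)[0];return ((p+k[0]*d+q+k[1]*e)/2).round(3)
print('big top',tri((492,214),(396,302)),'base',atz(s,395/1.5,395/1.5,0))
print('pink top',tri((556,238),(335,383)),'base',atz(s,342/1.5,442/1.5,0))
print('small',tri((487,292),(332,291)))
print('clampend',tri((236,243),(500,180)),'box lid',tri((612,255),(175,330)))
o=robot.get_obs();r=R.from_quat(o['tool_rot']);print(r.as_matrix().round(3))
```

```text
tcp px [717.58219247 492.7809476 ] [ -0.42067239 341.54815283]
toolbox corners z0,z.2 [ 0.352 -0.478  0.   ] [ 0.38  -0.404  0.2  ] [ 0.589 -0.442  0.2  ]
big top [ 0.643 -0.255  0.238] base [ 0.64730891 -0.26567646  0.        ]
pink top [ 0.619 -0.368  0.169] base [ 0.62284504 -0.3758973   0.        ]
small [ 0.534 -0.256  0.183]
clampend [0.613 0.139 0.127] box lid [ 0.538 -0.436  0.325]
[[ 0.92   0.391 -0.   ]
 [ 0.391 -0.92   0.   ]
 [ 0.    -0.    -1.   ]]
```

Run:
```python
from h import *
c=cam('top'); save(c,'t2.png',(290,170,360,225),10)
c=cam('scene'); save(c,'s2.png',(185,175,275,270),6)
```

```text
(no output)
```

View pics/t2.png

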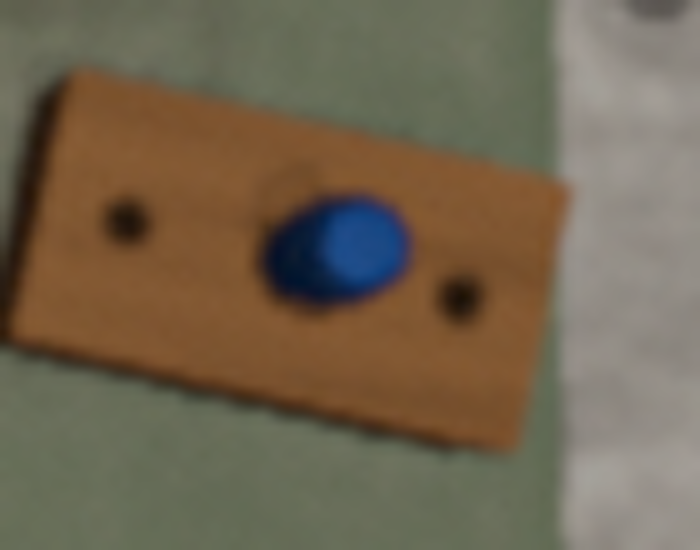

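View pics/s2.png

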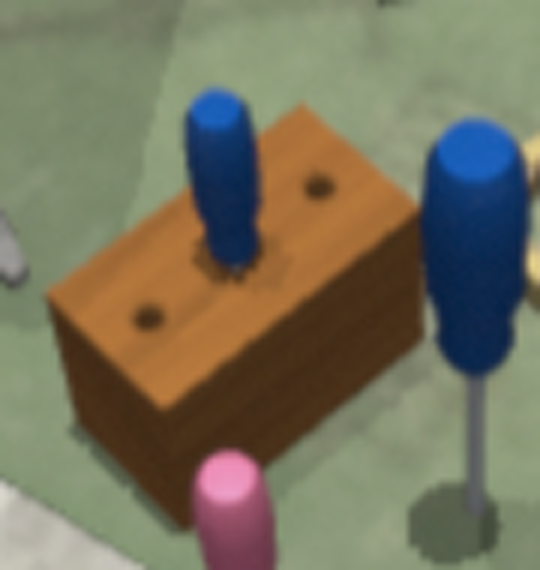

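```bash
cat >> h.py <<'E'
def rel(target,theta=None):
    o=robot.get_obs();r=R.from_quat(o['tool_rot']);d=r.inv().apply(np.array(target)-o['position'])*1000
    rv=np.zeros(3)
    if theta is not None:
        th=np.radians(theta);T=R.from_matrix(np.array([[np.cos(th),np.sin(th),0],[np.sin(th),-np.cos(th),0],[0,0,-1]]))
        rv=np.degrees((r.inv()*T).as_rotvec())
    print('t',o['time'],'pos',o['position'].round(4),'F',o['ft_force'].round(1),'w',o['grip_width'].round(4),'-> shift',d.round(1),'turn',rv.round(2))
E
python3 - <<'E'
from h import *
rel([.244,-.575,.38],None); rel([.30,-.32,.38],-13.2)
E
```

```text
Traceback (most recent call last):
  File "h.py", line 26, in rel
    print('t',o['time'],'pos',o['position'].round(4),'F',o['ft_force'].round(1),'w',o['grip_width'].round(4),'-> shift',d.round(1),'turn',rv.round(2))
                                                                                    ^^^^^^^^^^^^^^^^^^^^^
AttributeError: 'float' object has no attribute 'round'
```

{"fn": "carry_out", "kwargs": {"series": [[0,0,-53,0,0,0,1],[0,0,-106,0,0,0,1],[0,0,-158,0,0,0,1],[30,-43,-158,0,0,7,1],[60,-86,-158,0,0,14,1],[90,-129,-158,0,0,21,1],[120,-172,-158,0,0,28,1],[151,-213,-158,0,0,36,1]]}}

```text
time: 1.5
position: [0.3002, -0.3183, 0.3807]
tool_rot: [0.993, -0.116, 0.0, 0.0]
ft_force: [1.3, 0.4, 0.5]
grip_width: 0.0869
```

Run:
```python
from h import *
rel([.535,-.259,.38],-13.2)
```

```text
Traceback (most recent call last):
  File "h.py", line 26, in rel
    print('t',o['time'],'pos',o['position'].round(4),'F',o['ft_force'].round(1),'w',o['grip_width'].round(4),'-> shift',d.round(1),'turn',rv.round(2))
                                                                                    ^^^^^^^^^^^^^^^^^^^^^
AttributeError: 'float' object has no attribute 'round'
```

```bash
sed -i "s/o\['grip_width'\].round(4)/round(o['grip_width'],4)/" h.py
python3 - <<'E'
from h import *
rel([.5355,-.259,.25],-13.2)
E
```

```text
t 1.5 pos [ 0.3002 -0.3183  0.3807] F [1.3 0.4 0.5] w 0.0869 -> shift [ 215.4 -111.7  130.8] turn [ 0.01 -0.03 -0.07]
```

{"fn": "carry_out", "kwargs": {"series": [[45,-23,0,0,0,0,1],[90,-46,0,0,0,0,1],[135,-70,0,0,0,0,1],[180,-93,0,0,0,0,1],[215,-112,20,0,0,0,1],[215,-112,70,0,0,0,1],[215,-112,120,0,0,0,1],[215,-112,131,0,0,0,1]]}}

```text
time: 2.5
position: [0.5333, -0.257, 0.2464]
tool_rot: [0.993, -0.115, -0.003, -0.002]
ft_force: [0.0, 0.4, 0.0]
grip_width: 0.0871
```

Run:
```python
from h import *
rel([.5355,-.259,.14],-13.2)
c=cam('top'); save(c,'t3.png',(270,140,390,240),5)
c=cam('scene'); save(c,'s3.png',(165,125,305,270),4)
```

```text
t 2.5 pos [ 0.5333 -0.257   0.2464] F [0.  0.4 0. ] w 0.0871 -> shift [  3.4   1.7 106.4] turn [-0.17  0.39 -0.05]
```

View pics/s3.png

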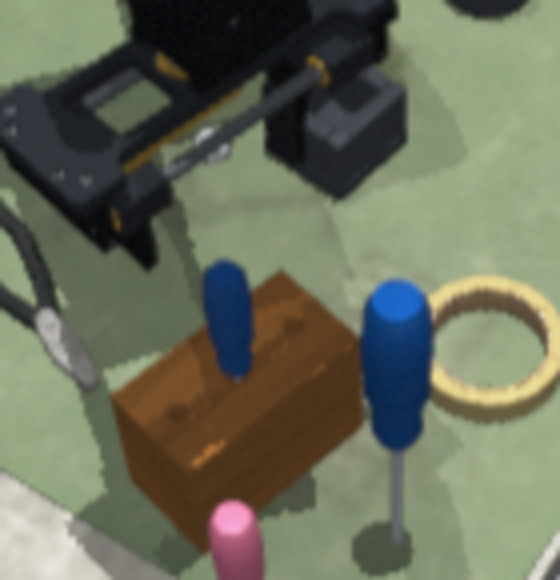

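{"fn": "carry_out", "kwargs": {"series": [[3,2,20,0,0.4,0,1],[3,2,45,0,0.4,0,1],[3,2,70,0,0.4,0,1],[3,2,90,0,0.4,0,1],[3,2,106,0,0.4,0,1],[3,2,106,0,0.4,0,1]]}}

```text
time: 3.35
position: [0.5376, -0.2614, 0.1436]
tool_rot: [0.993, -0.116, 0.003, 0.0]
ft_force: [0.3, 0.3, -0.3]
grip_width: 0.087
```

Run:
```python
from h import *
rel([.5355,-.259,.14],-13.2)
c=cam('top'); print(proj(c,[[.5355,-.259,.14]]))
c=cam('scene'); save(c,'s4.png',(165,125,305,270),4)
```

```text
t 3.35 pos [ 0.5376 -0.2614  0.1436] F [ 0.3  0.3 -0.3] w 0.087 -> shift [-2.6 -1.9  3.6] turn [-0.03 -0.36 -0.09]
[[322.580069   194.93192271]]
```

View pics/s4.png

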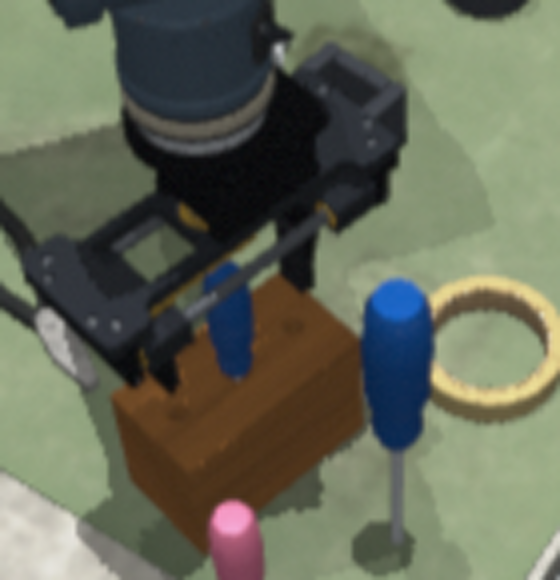

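{"fn": "carry_out", "kwargs": {"series": [[-2.5,-2,3.5,0,-0.4,0,1],[-2.5,-2,3.5,0,-0.4,0,1],[-2.5,-2,3.5,0,-0.4,0,0.2],[-2.5,-2,3.5,0,-0.4,0,-0.2],[-2.5,-2,3.5,0,-0.4,0,-1],[-2.5,-2,3.5,0,-0.4,0,-1],[-2.5,-2,3.5,0,-0.4,0,-1],[-2.5,-2,3.5,0,-0.4,0,-1]], "force": 30}}

```text
time: 4.45
position: [0.5362, -0.2592, 0.1409]
tool_rot: [0.993, -0.116, 0.001, 0.0]
ft_force: [0.3, -0.0, -0.6]
grip_width: 0.0349
```

Run:
```python
from h import *
rel([.5355,-.259,.14],-13.2)
c=cam('scene'); save(c,'s5.png',(165,125,305,270),4)
```

```text
t 4.45 pos [ 0.5362 -0.2592  0.1409] F [ 0.3 -0.  -0.6] w 0.0349 -> shift [-0.7 -0.1  0.9] turn [ 0.02 -0.06 -0.08]
```

View pics/s5.png

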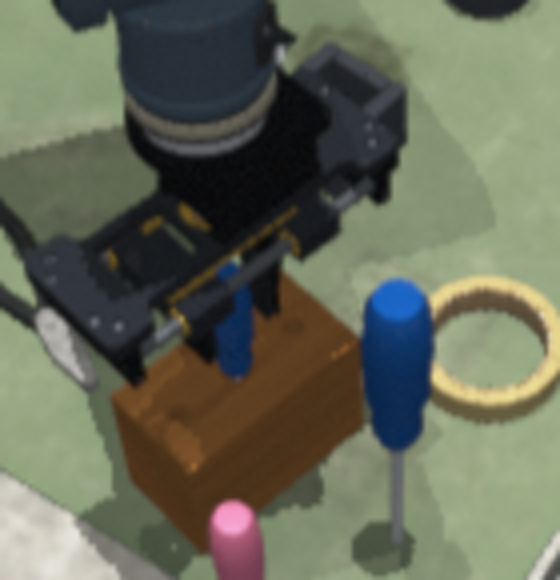

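Fingers still closing at 35 mm; let them finish.

{"fn": "carry_out", "kwargs": {"series": [[0,0,0,0,0,0,-1],[0,0,0,0,0,0,-1],[0,0,0,0,0,0,-1],[0,0,0,0,0,0,-1]]}}

```text
time: 5.0
position: [0.5362, -0.2592, 0.1409]
tool_rot: [0.993, -0.116, 0.001, 0.0]
ft_force: [0.1, -0.6, -0.5]
grip_width: 0.0271
```

Run:
```python
from h import *
rel([.5355,-.259,.14],-13.2); print(robot.get_obs()['moment'].round(2))
```

```text
t 5.0 pos [ 0.5362 -0.2592  0.1409] F [ 0.1 -0.6 -0.5] w 0.0271 -> shift [-0.8 -0.   0.9] turn [ 0.02 -0.06 -0.08]
[ 0.11 -0.01 -0.02]
```

{"fn": "carry_out", "kwargs": {"series": [[0,0,-5,0,0,0,-1],[0,0,-20,0,0,0,-1],[0,0,-40,0,0,0,-1],[0,0,-60,0,0,0,-1],[0,0,-85,0,0,0,-1],[0,0,-110,0,0,0,-1],[0,0,-130,0,0,0,-1],[0,0,-130,0,0,0,-1]], "force": 40}}

```text
time: 6.0
position: [0.5372, -0.2599, 0.2738]
tool_rot: [0.993, -0.116, 0.003, 0.002]
ft_force: [0.7, -1.0, -1.2]
grip_width: 0.0268
```

Run:
```python
from h import *
rel([.447,.1746,.27],-13.2)
c=cam('scene'); save(c,'s6.png',(150,80,310,270),3)
```

```text
t 6.0 pos [ 0.5372 -0.2599  0.2738] F [ 0.7 -1.  -1.2] w 0.0268 -> shift [-187.6 -402.2    1.5] turn [ 0.15 -0.36 -0.08]
```

View pics/s6.png

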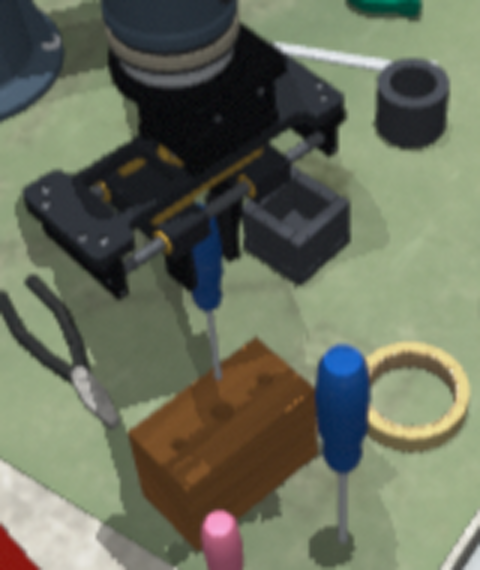

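{"fn": "carry_out", "kwargs": {"series": [[-12,-25,0,0,-0.3,0,-1],[-33,-70,0,0,-0.3,0,-1],[-56,-120,0,0,-0.3,0,-1],[-80,-172,0,0,-0.3,0,-1],[-104,-224,0,0,-0.3,0,-1],[-127,-272,0,0,-0.3,0,-1],[-148,-318,0,0,-0.3,0,-1],[-165,-353,0,0,-0.3,0,-1]]}}

```text
time: 7.05
position: [0.454, 0.1249, 0.2703]
tool_rot: [0.993, -0.115, -0.003, 0.0]
ft_force: [0.5, -0.1, -0.9]
grip_width: 0.0268
```

{"fn": "carry_out", "kwargs": {"series": [[-12,-25,0,0,0,0,-1],[-20,-42,0,0,0,0,-1],[-23,-49,0,0,0,0,-1],[-23,-49,0,0,0,0,-1],[-23,-49,0,0,0,0,-1],[-23,-49,0,0,0,0,-1]]}}

```text
time: 7.8
position: [0.4429, 0.1772, 0.2703]
tool_rot: [0.993, -0.115, -0.003, 0.001]
ft_force: [0.9, 0.8, -0.9]
grip_width: 0.0266
```

Run:
```python
from h import *
rel([.447,.1746,.27],-13.2)
o=robot.get_obs(); tip=o['position']+R.from_quat(o['tool_rot']).apply([0,0,.130])
c=cam('scene'); save(c,'s7.png',(210,20,370,170),4);print((proj(c,[tip])-[210,20])*4, tip)
c=cam('top'); save(c,'t7.png',(90,150,260,290),4)
print((proj(c,[tip])-[90,150])*4)
```

```text
t 7.8 pos [0.4429 0.1772 0.2703] F [ 0.9  0.8 -0.9] w 0.0266 -> shift [4.6 1.6 0.2] turn [ 0.1   0.3  -0.04]
[[310.59715408 260.01609726]] [0.4422175  0.17710577 0.14027103]
[[200.90850941 338.45900181]]
```

View pics/s7.png

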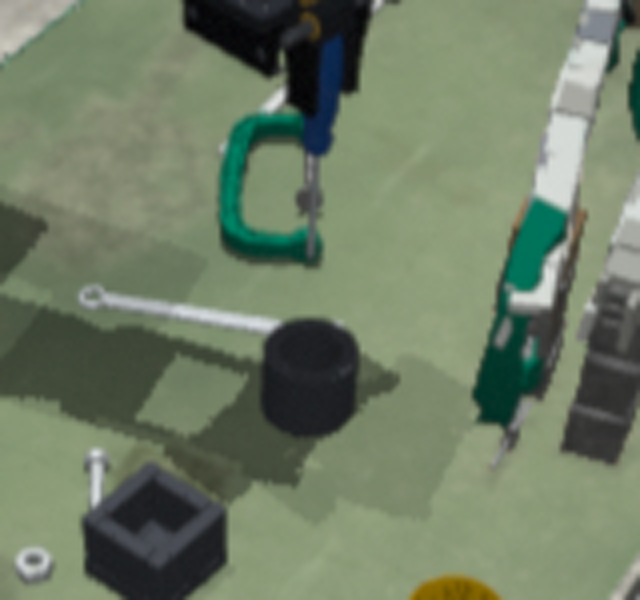

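View pics/t7.png

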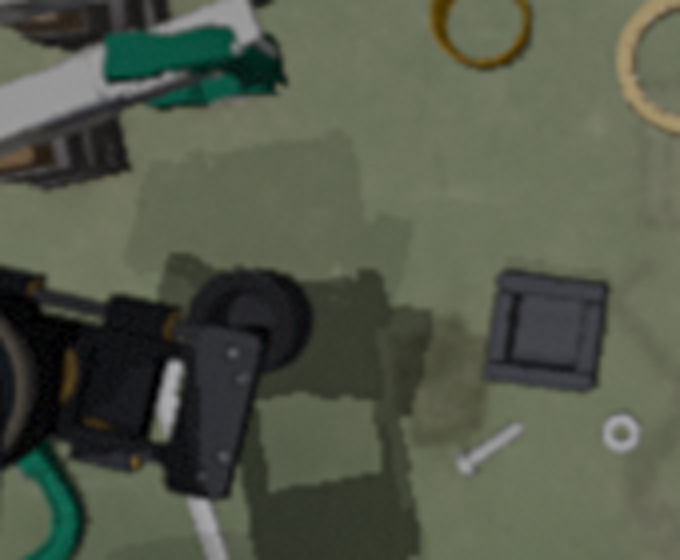

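{"fn": "carry_out", "kwargs": {"series": [[4,1.5,0,0,0.3,0,-1],[4,1.5,20,0,0.3,0,-1],[4,1.5,40,0,0.3,0,-1],[4,1.5,60,0,0.3,0,-1],[4,1.5,65,0,0.3,0,-1],[4,1.5,65,0,0.3,0,-1]]}}

```text
time: 8.65
position: [0.4465, 0.1747, 0.2054]
tool_rot: [0.993, -0.115, -0.0, 0.001]
ft_force: [-0.5, 0.8, -0.8]
grip_width: 0.0268
```

Run:
```python
from h import *
rel([.447,.1746,.155],-13.2)
c=cam('scene'); save(c,'s8.png',(250,60,330,140),6)
```

```text
t 8.65 pos [0.4465 0.1747 0.2054] F [-0.5  0.8 -0.8] w 0.0268 -> shift [ 0.6 -0.1 50.4] turn [ 0.09 -0.01 -0.05]
```

View pics/s8.png

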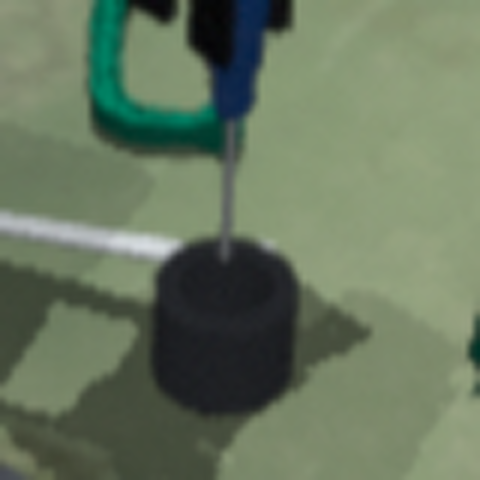

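The tip at crop (225,258) is just over the rim and centred sideways. It agrees with the pose, so I'll dip.

{"fn": "carry_out", "kwargs": {"series": [[0.5,0,15,0,0,0,-1],[0.5,0,32,0,0,0,-1],[0.5,0,50,0,0,0,-1],[0.5,0,51,0,0,0,-1],[0.5,0,51,0,0,0,-1],[0.5,0,51,0,0,0,-1],[0.5,0,51,0,0,0,-1],[0.5,0,51,0,0,0,-1]]}}

```text
time: 9.7
position: [0.4475, 0.1747, 0.1551]
tool_rot: [0.993, -0.115, 0.001, 0.001]
ft_force: [1.1, 0.5, -0.8]
grip_width: 0.0267
```

Run:
```python
from h import *
rel([.447,.1746,.275],-13.2)
c=cam('scene'); save(c,'s9.png',(250,60,330,140),6)
```

```text
t 9.7 pos [0.4475 0.1747 0.1551] F [ 1.1  0.5 -0.8] w 0.0267 -> shift [  -0.2    0.3 -119.9] turn [ 0.06 -0.1  -0.04]
```

View pics/s9.png

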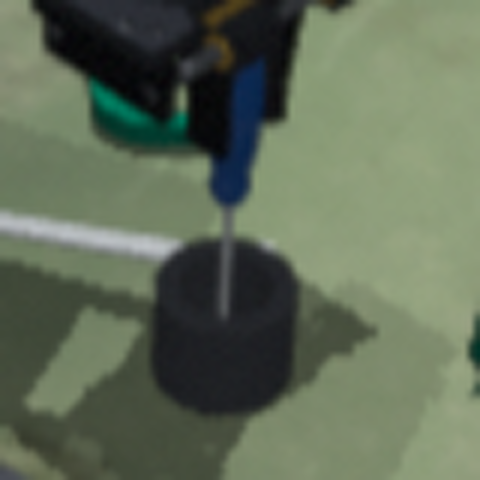

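{"fn": "carry_out", "kwargs": {"series": [[0,0,0,0,0,0,-1],[0,0,0,0,0,0,-1],[0,0,-15,0,0,0,-1],[0,0,-40,0,0,0,-1],[0,0,-65,0,0,0,-1],[0,0,-95,0,0,0,-1],[0,0,-120,0,0,0,-1],[0,0,-120,0,0,0,-1]]}}

```text
time: 10.75
position: [0.4485, 0.1751, 0.2766]
tool_rot: [0.993, -0.115, 0.003, -0.0]
ft_force: [-0.5, -0.2, -0.3]
grip_width: 0.027
```

Run:
```python
from h import *
rel([.5362,-.2592,.275],-13.2)
```

```text
t 10.75 pos [0.4485 0.1751 0.2766] F [-0.5 -0.2 -0.3] w 0.027 -> shift [184.8 402.6   2.5] turn [-0.04 -0.35 -0.04]
```

{"fn": "carry_out", "kwargs": {"series": [[12,25,0,0,-0.3,0,-1],[32,70,0,0,-0.3,0,-1],[55,120,0,0,-0.3,0,-1],[79,172,0,0,-0.3,0,-1],[103,224,0,0,-0.3,0,-1],[125,272,0,0,-0.3,0,-1],[146,318,0,0,-0.3,0,-1],[162,353,0,0,-0.3,0,-1]]}}

```text
time: 11.75
position: [0.5248, -0.2075, 0.2753]
tool_rot: [0.993, -0.116, -0.001, -0.001]
ft_force: [0.6, -0.2, -0.5]
grip_width: 0.0269
```

{"fn": "carry_out", "kwargs": {"series": [[12,25,0,0,0,0,-1],[20,42,0,0,0,0,-1],[20,44,0,0,0,0,-1],[20,44,0,0,0,0,-1],[20,44,0,0,0,0,-1],[20,44,0,0,0,0,-1]]}}

```text
time: 12.5
position: [0.5341, -0.254, 0.2755]
tool_rot: [0.993, -0.115, -0.001, -0.001]
ft_force: [-0.5, -0.0, -1.4]
grip_width: 0.0268
```

Run:
```python
from h import *
rel([.5362,-.2592,.25],-13.2)
c=cam('scene'); save(c,'s10.png',(165,125,305,270),4)
```

```text
t 12.5 pos [ 0.5341 -0.254   0.2755] F [-0.5 -0.  -1.4] w 0.0268 -> shift [ 3.2  4.6 25.5] turn [-0.09  0.09 -0.06]
```

View pics/s10.png

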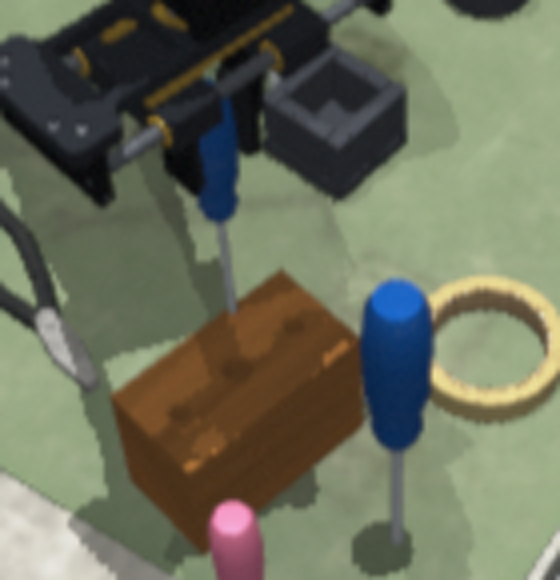

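{"fn": "carry_out", "kwargs": {"series": [[3,4.5,0,0,0,0,-1],[3,4.5,10,0,0,0,-1],[3,4.5,20,0,0,0,-1],[3,4.5,26,0,0,0,-1],[3,4.5,26,0,0,0,-1],[3,4.5,26,0,0,0,-1]]}}

```text
time: 13.3
position: [0.5362, -0.2594, 0.2496]
tool_rot: [0.993, -0.116, -0.001, -0.001]
ft_force: [-1.0, -0.4, -0.7]
grip_width: 0.0264
```

Run:
```python
from h import *
rel([.5362,-.2592,.141],-13.2)
o=robot.get_obs(); tip=o['position']+R.from_quat(o['tool_rot']).apply([0,0,.130])
c=cam('scene'); save(c,'s11.png',(190,175,260,245),8); print('tip',tip,(proj(c,[tip])-[190,175])*8, 'hole',(proj(c,[[.5354,-.2585,.1]])-[190,175])*8)
```

```text
t 13.3 pos [ 0.5362 -0.2594  0.2496] F [-1.  -0.4 -0.7] w 0.0264 -> shift [ 1.000e-01 -0.000e+00  1.086e+02] turn [-0.08  0.07 -0.07]
tip [ 0.53608604 -0.25915034  0.11960213] [[268.88096753 297.69542023]] hole [[273.21852872 333.48243436]]
```

View pics/s11.png

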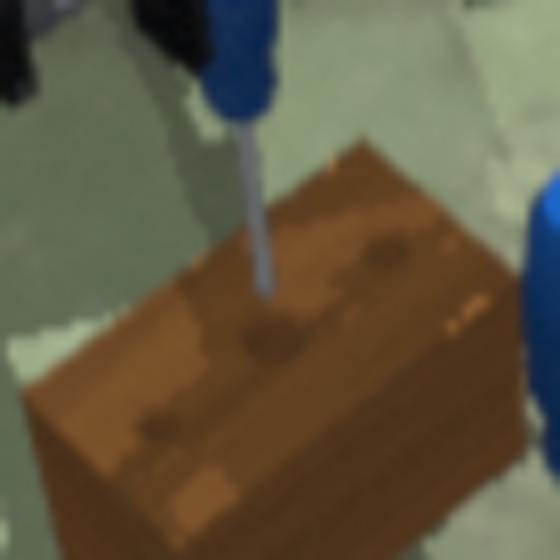

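{"fn": "carry_out", "kwargs": {"series": [[0,0,10,0,0,0,-1],[0,0,22,0,0,0,-1],[0,0,34,0,0,0,-1],[0,0,46,0,0,0,-1],[0,0,58,0,0,0,-1],[0,0,70,0,0,0,-1],[0,0,70,0,0,0,-1],[0,0,70,0,0,0,-1]]}}

```text
time: 14.35
position: [0.5365, -0.2595, 0.18]
tool_rot: [0.993, -0.116, -0.0, -0.001]
ft_force: [-0.1, 0.2, -1.0]
grip_width: 0.0268
```

Run:
```python
from h import *
rel([.5362,-.2592,.142],-13.2)
c=cam('scene'); save(c,'s12.png',(190,175,260,245),6)
```

```text
t 14.35 pos [ 0.5365 -0.2595  0.18  ] F [-0.1  0.2 -1. ] w 0.0268 -> shift [-0.3 -0.2 38. ] turn [-0.06  0.02 -0.07]
```

View pics/s12.png

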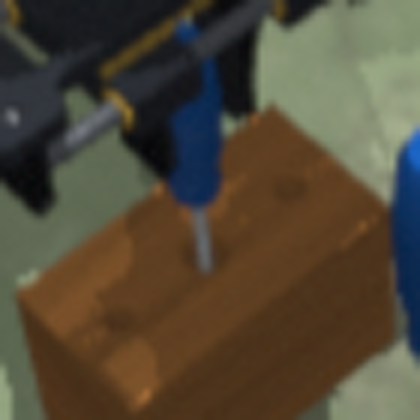

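{"fn": "carry_out", "kwargs": {"series": [[0,0,10,0,0,0,-1],[0,0,20,0,0,0,-1],[0,0,30,0,0,0,-1],[0,0,36,0,0,0,-1],[0,0,38,0,0,0,-1],[0,0,38,0,0,0,-1],[0,0,38,0,0,0,-1]]}}

```text
time: 15.28
position: [0.5369, -0.2597, 0.1426]
tool_rot: [0.993, -0.116, 0.0, -0.0]
ft_force: [-1.0, -0.5, -0.8]
grip_width: 0.027
```

Run:
```python
from h import *
rel([.5362,-.2592,.142],-13.2)
```

```text
t 15.275 pos [ 0.5369 -0.2597  0.1426] F [-1.  -0.5 -0.8] w 0.027 -> shift [-0.8 -0.3  0.6] turn [-0.03 -0.05 -0.07]
```

Seated to within about 2 mm with no contact force. Open slowly, so that it drops the rest of the way.

{"fn": "carry_out", "kwargs": {"series": [[-0.5,0,1,0,0,0,-1],[-0.5,0,1.5,0,0,0,-1],[-0.5,0,1.5,0,0,0,-0.3],[-0.5,0,1.5,0,0,0,-0.2],[-0.5,0,1.5,0,0,0,0],[-0.5,0,1.5,0,0,0,0.5],[-0.5,0,1.5,0,0,0,1],[-0.5,0,1.5,0,0,0,1]]}}

```text
time: 16.27
position: [0.5364, -0.2596, 0.1411]
tool_rot: [0.993, -0.116, 0.0, -0.0]
ft_force: [-1.1, 0.3, -0.1]
grip_width: 0.0657
```

{"fn": "carry_out", "kwargs": {"series": [[0,0,0,0,0,0,1],[0,0,0,0,0,0,1],[0,0,0,0,0,0,1],[0,0,0,0,0,0,1],[0,0,0,0,0,0,1],[0,0,0,0,0,0,1]]}}

```text
time: 17.02
position: [0.5364, -0.2596, 0.1411]
tool_rot: [0.993, -0.116, 0.0, -0.0]
ft_force: [-0.7, -0.6, 1.1]
grip_width: 0.0874
```

Run:
```python
from h import *
rel([.5362,-.2592,.27],-13.2)
c=cam('scene'); save(c,'s13.png',(165,125,305,270),4)
```

```text
t 17.025 pos [ 0.5364 -0.2596  0.1411] F [-0.7 -0.6  1.1] w 0.0874 -> shift [-1.000e-01 -4.000e-01 -1.289e+02] turn [-0.03 -0.05 -0.07]
```

View pics/s13.png

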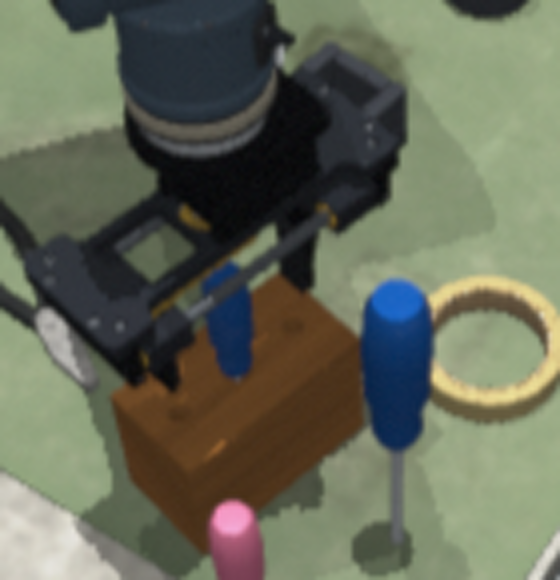

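The fingers are clear of the handle on both sides, and the handle stands as it did before the grasp. Withdrawing.

{"fn": "carry_out", "kwargs": {"series": [[0,0,-15,0,0,0,1],[0,0,-35,0,0,0,1],[0,0,-60,0,0,0,1],[0,0,-90,0,0,0,1],[0,0,-120,0,0,0,1],[0,0,-150,0,0,0,1],[0,0,-180,0,0,0,1],[0,0,-180,0,0,0,1]]}}

```text
time: 18.08
position: [0.5376, -0.2606, 0.3249]
tool_rot: [0.993, -0.116, 0.004, 0.002]
ft_force: [-0.1, -1.6, -0.4]
grip_width: 0.0866
```

{"fn": "carry_out", "kwargs": {"series": [[-40,0,0,0,0,0,1],[-80,0,0,0,0,0,1],[-120,0,0,0,0,0,1],[-120,0,0,0,0,0,1],[-120,0,0,0,0,0,1]]}}

```text
time: 18.7
position: [0.4211, -0.2333, 0.3239]
tool_rot: [0.993, -0.116, 0.004, 0.002]
ft_force: [-0.3, 0.2, -0.5]
grip_width: 0.087
```

Run:
```python
from h import *
rel([.5362,-.2592,.27],-13.2)
c=cam('scene'); save(c,'s14.png',(180,80,340,300),2.7)
c=cam('top'); save(c,'t14.png',(120,120,380,270),3)
```

```text
t 18.7 pos [ 0.4211 -0.2333  0.3239] F [-0.3  0.2 -0.5] w 0.087 -> shift [117.5  -1.3  54.9] turn [ 0.15 -0.5  -0.08]
```

View pics/s14.png

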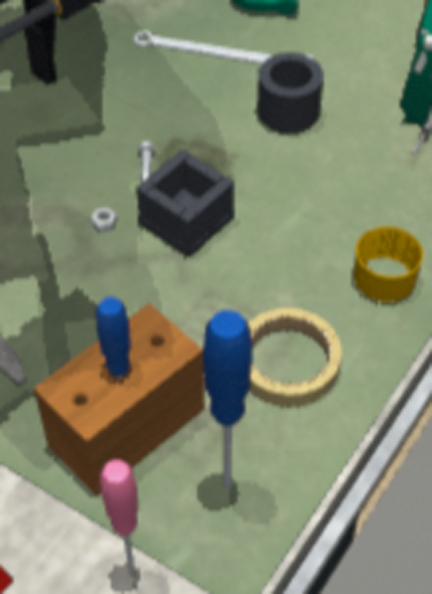

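View pics/t14.png

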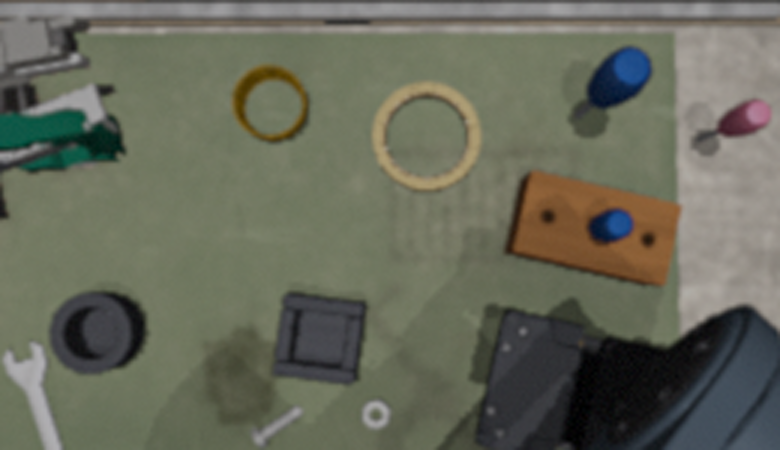

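In both views the driver, stand and both steel blocks sit at the same pixels as at the start, e.g. the handle top at scene crop (112,308) and the round rim at (290,75). The arm is clear, so I'm handing in.

Run:
```python
from h import *
print(robot.hand_in())
```

```text
the job is handed in; nothing more can be done
None
```

I magnetised the screwdriver and put it back in the middle hole of the wooden block, then handed the job in at about 18.8 s. No verdict is reported.

- **Grip:** I took the small blue screwdriver from the wooden block, leaving the larger blue one and the pink one alone. The fingers closed to 27 mm, which matches its width along y.
- **Dip:** I lowered it into the round well until the tip was, by the arm's pose, about 25 mm above the worktop. That is about 35 mm below the rim, and I held it there for over 0.5 s. The force stayed near zero.
- **Square block:** The blade passed over it at about 140 mm and never came near its well.
- **Return:** I set it down to the height it was gripped at, to within 0.2 mm, and then released it.

In the last pictures from both cameras, the screwdriver and both steel blocks were at the same pixels as at the start. The gripper was open and clear of everything. No check failed. The largest disagreement was about 3 mm between the two cameras' fixes on the handle top, and the tip was seen within about 1 mm of where I predicted it.

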